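# Open the interlocked valve levers of an injector test manifold

### The arm

A 6-joint arm with a two-finger parallel gripper is mounted at the origin on the work surface. World frame = base frame: x ahead of the robot, y to its left, z up, the work surface at z = 0. Lengths are in m, angles in rad, forces in N, time in s.
With the tool pointing down it reaches from about 0.4 to 0.925 m from the base axis. Payload 3.4 kg.
Tool frame: the origin (TCP) lies midway between the tips of the shut fingers; the grasp point (between the pads) lies 19 mm behind it (r.grip_point_offset is the distance from the TCP to the grasp point, in m); x points along the fingers, z is the direction in which the jaws open and shut, and the axes are right-handed (so a half turn about x gives the same grasp; the last joint's range is limited). The gripper opens to 85 mm and grips with 20 to 120 N. Pads are 22 mm wide; open, the fingers measure 114 mm over their backs; the gripper's body (76 mm by 85 mm) begins 54 mm behind the grasp point. The pads swing forward as they close: fully open they stand 13 mm farther back than shut.
Start: joints at [-1.282, 0.307, 1.506, -0, 1.328, -0.073], TCP at [0.204, -0.538, 0.231] pointing down, gripper open.
Joint ranges: [-3.12, 3.12], [-1.05, 2.28], [0.14, 2.33], [-1.42, 4.57], [0.1, 2.73], [-2.68, 2.68]. Speed limits (rad/s): [2.57, 2.57, 3.14, 3.14, 3.14, 3.14].

### API

Orientations are given as a rotation vector (axis times angle).
In Python, from plant import status, viewer, job, r gives the robot as it stands.
- The arm moves only by the tool carry_out, never from a script. Its argument "increments" is a list of rows, each a list of 6 numbers: the shift along the tool's x, y, z in mm, then the turn, a rotation vector about the tool's x, y, z in degrees. A call has 1 to 8 rows; each row shifts and turns the commanded pose from where the row before left it, along the tool's axes as they then stand; what a row does not reach is not made up. A row lasts 1/8 s, in which the tool goes at most 62.5 mm and 10.7 degrees, less where a joint would pass 70% of its speed; a pose out of reach is approached as far as the arm can. A call with a gripper value outside its range is refused whole. "fingers" is the finger opening in mm, from 0 to 85.4, set as the call begins (left out, the last holds). The fingers move at their own pace and stop on an object; "newtons" is the grip in N (left out, the last holds). Time passes only in rows, so rows that do not move let the fingers close. It gives the time, the measured TCP pose, the force and the opening at its end, in the units of the state.
- status.get_obs(): the state, without advancing time (a new reading comes with each control period).
- viewer.snapshot(name): name is "scene" or "top" or "wrist"; returns a dict with "pixels" (480x640x3 uint8, red, green, blue), "fx", "fy", "cx", "cy" (pixels), "rvec" (rotation vector, rad) and "tvec" (3), from world to camera coordinates, as OpenCV has them. Camera axes: x right, y down, z forward; pixel columns grow to the right and rows downward; lengths in m; the calibration is good to about 2 mm. The wrist camera is an equidistant fisheye: a pixel r from the principal point sees the ray r / f radians off the axis. A picture is of the moment at which its call begins. There is no depth.
- job.job_done(): hands the job in, once; it reports no verdict.
The state is a dict: "t": time; "qpos": joint angles; "qvel": joint speeds; "joint_torque": joint torques, N m; "tcp_pos": TCP position; "eef_rot": TCP orientation; "contact_force": force on the tool from outside, world axes, zero at the start; "torque": the same for the moment, N m; "opening": finger opening in m.
Only numpy, scipy, OpenCV 4.12 (cv2) and the standard library are available. Lean on these libraries where they do the work, as an engineer would, in place of code of your own. Each camera call takes 0.05 s, during which the arm holds its last target. There are 200 camera calls.

### The job

Set the valve manifold on the bench to test: push all three levers over from their near side to the far side until each is fully home against its end stop. A mechanical interlock lets them go only one at a time, in an order nobody has noted down, so feel which lever is free: a blocked one moves a little and then stops, and must not be forced but left for another. Push the handles gently with shut fingers and do not grip them (never more than 20 N on a lever, pushing or squeezing), and leave the injectors, tools and loose parts where they are.

Things in the scene. Friction and masses are not known exactly. Their poses are not given: they have to be found in the camera images.
- bank: valve manifold: aluminium block 115 x 270 mm, 80 mm high, on a 150 x 290 mm dark foot plate, fixed to the bench; three levers in a row on top. Origin: centre of its underside. +x: the way the levers are thrown (away from the robot, give or take its yaw); +y: along the row to the left-hand lever; z up. Pivots at x = 0, z = 80 mm, y = +85 (left), 0 (middle), -85 mm (right), axes along y.
- lever_left: left-hand lever; origin on its pivot. Behaviour of every lever: while free it resists with about 2 to 4 N at its handle (brief bumps to 10 N when it is struck or started briskly) and stays where it is left. A blocked lever moves like a free one to a reading of 0.20 rad and there meets the sprung interlock, which gives roughly 1 mm at the handle per 0.6 N. The end stop at 0.90 is sprung alike.
- lever_mid: middle lever; origin on its pivot. The interlock: one lever is free from the start; a second is freed once the first is beyond about 0.65 rad, the third once the second is beyond that. Which is which changes every time and cannot be seen.
- lever_right: right-hand lever; origin on its pivot. Its axes equal the bank's when it reads 0 and turn with it, as do those of the others.
- valve_left (a joint): reading of the left-hand lever in rad, about its pivot: 0 = resting position, leaning 0.45 rad from upright towards the bank's near side (its -x); grows as the lever is pushed over towards the bank's far side (+x). It meets a sprung end stop at 0.90 (leaning 0.45 rad the other way); hard limit 1.15. Fully home = resting at the end stop. Starts between 0 and 0.08.
- valve_mid (a joint): reading of the middle lever in rad, about its pivot: 0 = resting position, leaning 0.45 rad from upright towards the bank's near side (its -x); grows as the lever is pushed over towards the bank's far side (+x). It meets a sprung end stop at 0.90 (leaning 0.45 rad the other way); hard limit 1.15. Fully home = resting at the end stop. Starts between 0 and 0.08.
- valve_right (a joint): reading of the right-hand lever in rad, about its pivot: 0 = resting position, leaning 0.45 rad from upright towards the bank's near side (its -x); grows as the lever is pushed over towards the bank's far side (+x). It meets a sprung end stop at 0.90 (leaning 0.45 rad the other way); hard limit 1.15. Fully home = resting at the end stop. Starts between 0 and 0.08.
- grip_left (a point): handle of the left-hand lever: a ball 34 mm in diameter, black plastic, on a bare 12 mm round steel bar. This point is the grip's centre, 115 mm from the lever's pivot.
- grip_mid (a point): handle of the middle lever: a cross bar along the bank's y, 66 mm long and 22 mm thick, with round ends, black plastic, on a bare 12 mm round steel bar. This point is the grip's centre, 115 mm from the lever's pivot.
- grip_right (a point): handle of the right-hand lever: a cylinder 28 mm in diameter and 46 mm long, along the lever, black plastic, on a bare 12 mm round steel bar. This point is the grip's centre, 115 mm from the lever's pivot.
- injector_1: diesel injector, bare steel, lying on the bench, about 170 mm long, 26 mm high, with a side stub; leave it where it lies. Origin on its underside near the middle.
- injector_2: diesel injector, bare steel, lying on the bench, about 170 mm long, 26 mm high, with a side stub; leave it where it lies. Origin on its underside near the middle.
- injector_3: diesel injector, bare steel, lying on the bench, about 170 mm long, 26 mm high, with a side stub; leave it where it lies. Origin on its underside near the middle.
- injector_4: diesel injector, bare steel, lying on the bench, about 170 mm long, 26 mm high, with a side stub; leave it where it lies. Origin on its underside near the middle.
- socket: bare steel socket (tube 24 mm in diameter, 30 mm high) standing on top of the bank between the left and middle levers; leave it. Origin at the centre of its underside.
- union_nut: brass nut (ring 28 mm in diameter, 16 mm high) lying on top of the bank between the middle and right levers; leave it. Origin at the centre of its underside.
- wrench: steel wrench 170 mm long lying on the bench; leave it. Origin on its underside.

How it is judged:
By the outcome, as a careful person would: the job done as asked, in the order asked, and still so for the second after the job is handed in, with the robot touching nothing.
It also fails if it takes over 72 s, if anything falls off the work surface, if the arm or the gripper's body presses on something with over 40 N, if the wrist force passes 120 N, or if a joint passes its speed limit or range.

## Working session

There is one attempt and no reset: what is moved stays moved. The work goes in short steps, Python scripts to look and compute and a tool call to move; the robot and the scene stay as the last step left them, time stands still between calls to the robot, and variables do not carry over. Pictures are saved under pics/ and viewed, about 8 in all and at most 12, crops included, and the job is handed in when it is done.

Besides the shell and the picture viewer there is one more tool, called after "Request:" as name(argument=value, ...) on one line, values as JSON. carry_out: Moves the arm, as the interface text tells. Its arguments: {"type":"object","properties":{"increments":{"type":"array"},"fingers":{"type":"number"},"newtons":{"type":"number"}},"required":["increments"]}

```bash
ls; mkdir -p pics
python3 - <<'E'
from plant import status, viewer, job, r
import cv2
print(status.get_obs())
for n in("scene","top"):
    s=viewer.snapshot(n); cv2.imwrite(f"pics/{n}0.png",s["pixels"][:,:,::-1]); print({k:v for k,v in s.items() if k!="pixels"})
E
```

```text
pics
{'t': 0.0, 'qpos': array([-1.28249746e+00,  3.07566282e-01,  1.50769994e+00, -3.87415938e-05,
        1.32840982e+00, -7.35152388e-02]), 'qvel': array([ 0.00018936, -0.00182805, -0.00011523,  0.0033357 ,  0.0005509 ,
       -0.00061218]), 'joint_torque': array([-2.04490148e-03, -4.57564759e+01, -2.51917595e+01, -2.28954250e-04,
        1.30565648e-02,  4.89339044e-06]), 'tcp_pos': array([ 0.20328449, -0.53709823,  0.23037489]), 'eef_rot': array([ 0.93995044,  1.36061296, -0.93784001]), 'contact_force': array([-0.47547845, -0.24685871, -0.55318142]), 'torque': array([ 0.00932884, -0.04477844, -0.01444198]), 'opening': 0.08558191614826309}
{'fx': 618.319848903886, 'fy': 618.319848903886, 'cx': 316.50300204599887, 'cy': 243.57580836384352, 'rvec': array([ 1.30099129,  2.20997313, -0.96042706]), 'tvec': array([ 0.22192997, -0.28920655,  1.73880085])}
{'fx': 479.24611815231737, 'fy': 479.24611815231737, 'cx': 328.64692422341056, 'cy': 231.7019527723578, 'rvec': array([ 2.19776443, -2.14865541,  0.1304484 ]), 'tvec': array([0.06025818, 0.60469664, 1.19968384])}
```

View pics/scene0.png

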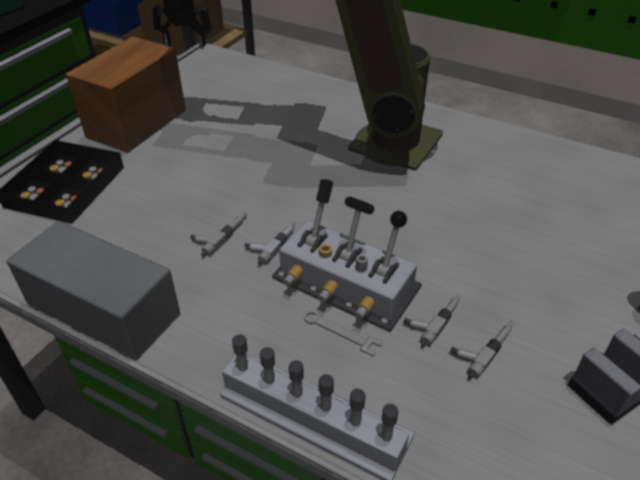

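View pics/top0.png

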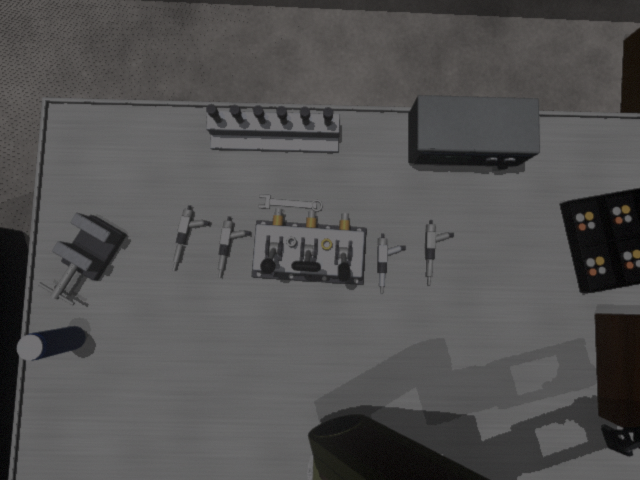

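Both views show the manifold in the middle. In top, the ball is at about (268,266), the cross bar at (306,266) and the cylinder at (344,270). In scene they are at (398,219), (359,205) and (325,190). Next I'll enlarge both for accurate pixels.

Run:
```python
import cv2,numpy as np
a=cv2.imread("pics/top0.png")[205:295,240:380]; b=cv2.imread("pics/scene0.png")[170:330,265:425]
cv2.imwrite("pics/c1.png",np.hstack([cv2.convertScaleAbs(cv2.resize(a,None,fx=5,fy=5,interpolation=2),alpha=1.8)]))
cv2.imwrite("pics/c2.png",cv2.convertScaleAbs(cv2.resize(b,(600,600),interpolation=2)[:600],alpha=1.8))
```

```text
(no output)
```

View pics/c1.png

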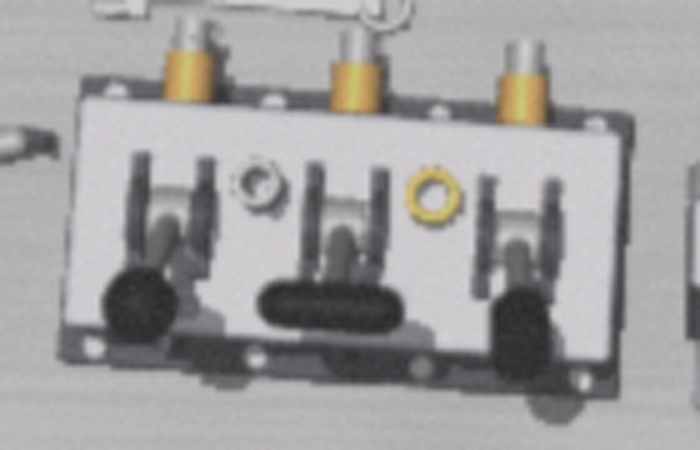

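View pics/c2.png

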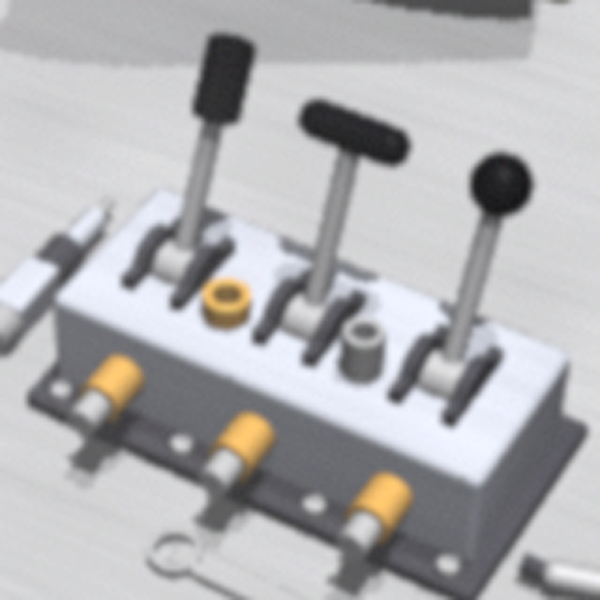

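Crop readings. Top: ball (140,304), bar (331,306), cylinder (521,333), and block top corners (80,97), (622,133), (610,360), (66,325). Scene: ball (501,184), bar (355,131), cylinder (224,79), and corners (168,190), (568,360), (475,485), (57,300). I'll fit the bank pose and lever angles from these.

```bash
cat > h.py <<'E'
import numpy as np,cv2
from scipy.spatial.transform import Rotation as R
from scipy.optimize import least_squares
cams={"scene":(618.32,316.503,243.576,[1.30099129,2.20997313,-0.96042706],[0.22192997,-0.28920655,1.73880085]),
"top":(479.246,328.647,231.702,[2.19776443,-2.14865541,0.1304484],[0.06025818,0.60469664,1.19968384])}
def proj(c,P):
    f,cx,cy,rv,tv=cams[c]
    K=np.array([[f,0,cx],[0,f,cy],[0,0,1.]])
    return cv2.projectPoints(np.array(P,float),np.array(rv),np.array(tv),K,None)[0][:,0]
Y=[.085,0,-.085]
def grips(p,th):
    x,y,w=p; c,s=np.cos(w),np.sin(w)
    l=np.array([[.115*np.sin(t-.45),yy,.08+.115*np.cos(t-.45)] for t,yy in zip(th,Y)])
    return l@np.array([[c,-s,0],[s,c,0],[0,0,1]]).T+[x,y,0]
def corners(p):
    x,y,w=p; c,s=np.cos(w),np.sin(w)
    l=np.array([[.0575,.135,.08],[.0575,-.135,.08],[-.0575,-.135,.08],[-.0575,.135,.08]])
    return l@np.array([[c,-s,0],[s,c,0],[0,0,1]]).T+[x,y,0]
E
python3 - <<'E'
from h import *
t=np.array([[140,304],[331,306],[521,333],[80,97],[622,133],[610,360],[66,325]])/5+[240,205]
# corner order far-left, far-right, near-right, near-left ; scene: far-left=(475,485) far-right=(57,300) near-right=(168,190) near-left=(568,360)
s=np.array([[501,184],[355,131],[224,79],[475,485],[57,300],[168,190],[568,360]])/3.75+[265,170]
def f(q):
    P=np.vstack([grips(q[:3],q[3:]),corners(q[:3])])
    return np.r_[(proj("top",P)-t).ravel(),(proj("scene",P)-s).ravel()]
o=least_squares(f,[.6,0,0,.04,.04,.04]); print(o.x.round(4)); print(o.fun.reshape(-1,2).round(1))
print(grips(o.x[:3],o.x[3:]).round(4)); print(grips(o.x[:3],[.9]*3).round(4))
from plant import status
ob=status.get_obs(); print(R.from_rotvec(ob["eef_rot"]).as_matrix().round(3))
E
```

```text
[ 0.5526  0.1252 -0.0522  0.0011  0.0511  0.0015]
[[-1.5  0. ]
 [-1.5  0.1]
 [-1.7 -0.1]
 [-1.1 -2.1]
 [-0.4 -1.1]
 [-1.2  0.1]
 [-2.6 -1.1]
 [-0.5 -0.6]
 [-0.6 -0.5]
 [-0.4 -1. ]
 [ 0.1 -0.8]
 [-2.9 -2.1]
 [-3.  -3. ]
 [ 0.8 -3. ]]
[[0.5072 0.2127 0.1836]
 [0.508  0.1275 0.186 ]
 [0.4984 0.0429 0.1836]]
[[0.607  0.2074 0.1836]
 [0.6026 0.1226 0.1836]
 [0.5982 0.0377 0.1836]]
[[-0.001  0.935  0.354]
 [ 0.002  0.354 -0.935]
 [-1.     0.    -0.002]]
```

Run:
```python
from h import *
t=(np.array([[140,304],[331,306],[521,333],[80,97],[622,133],[610,360],[66,325]])+.5)/5-.5+[240,205]
s=(np.array([[501,184],[355,131],[224,79],[475,485],[57,300],[168,190],[568,360]])+.5)/3.75-.5+[265,170]
for i in range(7):
    o=least_squares(lambda P:np.r_[(proj("top",[P])-t[i]).ravel()*2.1,(proj("scene",[P])-s[i]).ravel()*2.7],[.5,.1,.15]); print(o.x.round(4),o.fun.round(1))
```

```text
[0.5075 0.2121 0.1829] [-1.7  0.7 -1.2  0. ]
[0.5083 0.127  0.1856] [-1.8  0.8 -1.4 -0. ]
[0.4983 0.0417 0.1817] [-1.6  0.8 -1.3 -0.1]
[0.6138 0.2553 0.0746] [ 0.5 -0.2  0.3 -0. ]
[ 0.6003 -0.0101  0.0741] [-2.7  1.3 -2.  -0.2]
[ 0.487  -0.0039  0.0729] [-4.4  2.1 -3.5 -0.3]
[0.5004 0.2603 0.0694] [-1.   0.4 -0.7  0. ]
```

The triangulated grips agree with the model to about 2 mm, with yaw ≈ -0.053. I'll shut the fingers, turn the tool so its y lies along the throw, and travel over to the right-hand lever.

Request:
carry_out(increments=[[0, 0, 0, 7.9, 0, 0], [0, 0, 0, 7.9, 0, 0], [0, 0, 0, 7.9, 0, 0], [0, 37, -49, 0, 0, 0], [0, 37, -49, 0, 0, 0], [0, 37, -49, 0, 0, 0], [0, 37, -49, 0, 0, 0], [0, 37, -49, 0, 0, 0]], fingers=0, newtons=20)

```text
t: 1.1
tcp_pos: [0.4018, -0.301, 0.2311]
eef_rot: [1.248, 1.184, -1.248]
contact_force: [0.9, -0.1, -0.5]
opening: 0.0002
```

Request:
carry_out(increments=[[0, 4, -58, 0, 0, 0], [0, 4, -58, 0, 0, 0], [0, 4, -58, 0, 0, 0], [0, 4, -58, 0, 0, 0], [0, 4, -58, 0, 0, 0], [0, 3, -57, 0, 0, 0], [0, 0, 0, 0, 0, 0]])

```text
t: 1.98
tcp_pos: [0.4416, 0.0464, 0.231]
eef_rot: [1.243, 1.189, -1.242]
contact_force: [-0.9, -1.0, -0.2]
opening: -0.0
```

Run:
```python
from h import *
from plant import status
o=status.get_obs(); print(o["t"],o["tcp_pos"].round(4),o["contact_force"].round(2)); print(R.from_rotvec(o["eef_rot"]).as_matrix().round(3),o["qpos"].round(2))
```

```text
1.975 [0.4416 0.0464 0.231 ] [-0.9  -1.01 -0.24]
[[-0.001  0.999 -0.045]
 [ 0.001 -0.045 -0.999]
 [-1.    -0.001 -0.001]] [0.01 0.12 1.76 0.   1.26 1.62]
```

Request:
carry_out(increments=[[20, 0, 1, 0, 0, 0], [20, 0, 0, 0, 0, 0], [13, 0, 0, 0, 0, 0], [0, 0, 0, 0, 0, 0], [0, 3, 0, 0, 0, 0], [0, 3, 0, 0, 0, 0], [0, 3, 0, 0, 0, 0], [0, 0, 0, 0, 0, 0]])

```text
t: 2.98
tcp_pos: [0.4514, 0.0412, 0.1786]
eef_rot: [1.248, 1.184, -1.247]
contact_force: [0.1, 0.2, 0.3]
opening: -0.0001
```

Request:
carry_out(increments=[[0, 3, 0, 0, 0, 0], [0, 3, 0, 0, 0, 0], [0, 3, 0, 0, 0, 0], [0, 3, 0, 0, 0, 0], [0, 3, 0, 0, 0, 0], [0, 3, 0, 0, 0, 0], [0, 0, 0, 0, 0, 0]])

```text
t: 3.85
tcp_pos: [0.4678, 0.0404, 0.1781]
eef_rot: [1.246, 1.186, -1.249]
contact_force: [-3.4, 1.9, 3.6]
opening: 0.0001
```

Request:
carry_out(increments=[[0, 3, 0, 0, 0, 0], [0, 3, 0, 0, 0, 0], [0, 3, 0, 0, 0, 0], [0, 3, 0, 0, 0, 0], [0, 3, 0, 0, 0, 0], [0, 0, 0, 0, 0, 0]])

```text
t: 4.6
tcp_pos: [0.4847, 0.0394, 0.1784]
eef_rot: [1.248, 1.183, -1.246]
contact_force: [-0.6, 0.5, 0.7]
opening: 0.0002
```

Request:
carry_out(increments=[[0, 3, 0, 0, 0, 0], [0, 3, 0, 0, 0, 0], [0, 0, 0, 0, 0, 0]])

```text
t: 4.97
tcp_pos: [0.4904, 0.0391, 0.1784]
eef_rot: [1.248, 1.183, -1.247]
contact_force: [-0.9, 0.2, 1.0]
opening: 0.0004
```

Request:
carry_out(increments=[[0, 2, 0, 0, 0, 0], [0, 2, 0, 0, 0, 0], [0, 2, 0, 0, 0, 0]])

```text
t: 5.35
tcp_pos: [0.4959, 0.0388, 0.1783]
eef_rot: [1.247, 1.184, -1.247]
contact_force: [-2.3, -0.1, 2.0]
opening: -0.0003
```

Request:
carry_out(increments=[[0, 2, 0, 0, 0, 0], [0, 2, 0, 0, 0, 0]])

```text
t: 5.6
tcp_pos: [0.5, 0.0386, 0.1783]
eef_rot: [1.247, 1.184, -1.247]
contact_force: [-2.9, 1.3, 1.8]
opening: 0.0005
```

Request:
carry_out(increments=[[0, 2, 0, 0, 0, 0], [0, 2, 0, 0, 0, 0]])

```text
t: 5.85
tcp_pos: [0.504, 0.0384, 0.1783]
eef_rot: [1.247, 1.184, -1.247]
contact_force: [-2.5, 0.8, 2.5]
opening: -0.0001
```

Request:
carry_out(increments=[[0, 2, 0, 0, 0, 0], [0, 2, 0, 0, 0, 0]])

```text
t: 6.1
tcp_pos: [0.508, 0.0382, 0.1783]
eef_rot: [1.247, 1.184, -1.247]
contact_force: [-2.3, 0.4, 1.5]
opening: 0.0001
```

Force is steady at about 2.5 N well beyond the 0.20 rad point, so the right-hand lever is free. I'll keep pushing it.

Request:
carry_out(increments=[[0, 3, 0, 0, 0, 0], [0, 4, 0, 0, 0, 0], [0, 4, 0, 0, 0, 0], [0, 4, 0, 0, 0, 0], [0, 4, 0, 0, 0, 0], [0, 4, 0, 0, 0, 0], [0, 4, 0, 0, 0, 0], [0, 3, 0, 0, 0, 0]])

```text
t: 7.1
tcp_pos: [0.5381, 0.0367, 0.1782]
eef_rot: [1.247, 1.184, -1.247]
contact_force: [-2.8, 0.8, 2.1]
opening: -0.0002
```

Request:
carry_out(increments=[[0, 3, 0, 0, 0, 0], [0, 3, 0, 0, 0, 0], [0, 3, 0, 0, 0, 0], [0, 3, 0, 0, 0, 0], [0, 2, 0, 0, 0, 0]])

```text
t: 7.72
tcp_pos: [0.5517, 0.0358, 0.178]
eef_rot: [1.247, 1.185, -1.248]
contact_force: [-2.1, 0.9, -2.1]
opening: 0.0003
```

Request:
carry_out(increments=[[0, 2, 0, 0, 0, 0], [0, 2, 0, 0, 0, 0]])

```text
t: 7.98
tcp_pos: [0.5558, 0.0356, 0.1783]
eef_rot: [1.247, 1.184, -1.247]
contact_force: [-2.5, 0.1, 0.0]
opening: -0.0
```

Request:
carry_out(increments=[[0, 2, 0, 0, 0, 0], [0, 2, 0, 0, 0, 0]])

```text
t: 8.22
tcp_pos: [0.5599, 0.0354, 0.1784]
eef_rot: [1.247, 1.184, -1.247]
contact_force: [-1.8, -0.3, -0.4]
opening: 0.0004
```

Request:
carry_out(increments=[[0, 2, 0, 0, 0, 0], [0, 2, 0, 0, 0, 0]])

```text
t: 8.48
tcp_pos: [0.5639, 0.0353, 0.1784]
eef_rot: [1.247, 1.184, -1.247]
contact_force: [-2.1, -0.1, -0.1]
opening: 0.0
```

Request:
carry_out(increments=[[0, 2, 0, 0, 0, 0], [0, 2, 0, 0, 0, 0]])

```text
t: 8.72
tcp_pos: [0.5678, 0.0351, 0.1783]
eef_rot: [1.247, 1.184, -1.247]
contact_force: [-2.3, 0.2, -0.9]
opening: 0.0001
```

Request:
carry_out(increments=[[0, 2, 0, 0, 0, 0], [0, 1, 0, 0, 0, 0]])

```text
t: 8.98
tcp_pos: [0.5708, 0.0349, 0.1783]
eef_rot: [1.247, 1.184, -1.247]
contact_force: [-2.2, 0.4, -0.8]
opening: 0.0003
```

Request:
carry_out(increments=[[0, 2, 0, 0, 0, 0], [0, 1, 0, 0, 0, 0]])

```text
t: 9.22
tcp_pos: [0.573, 0.0348, 0.178]
eef_rot: [1.247, 1.185, -1.248]
contact_force: [-3.4, -0.0, -1.1]
opening: -0.0004
```

Request:
carry_out(increments=[[0, 2, 0, 0, 0, 0], [0, 1, 0, 0, 0, 0]])

```text
t: 9.48
tcp_pos: [0.5758, 0.0346, 0.178]
eef_rot: [1.246, 1.186, -1.249]
contact_force: [-5.8, -0.8, -2.1]
opening: -0.0
```

The force rises from about x = 0.573, so the right-hand lever is on its end stop. I'll back off and go to the middle lever.

Request:
carry_out(increments=[[0, 1, 0, 0, 0, 0], [0, 0, 0, 0, 0, 0]])

```text
t: 9.72
tcp_pos: [0.5765, 0.0345, 0.1778]
eef_rot: [1.246, 1.186, -1.249]
contact_force: [-5.7, -0.3, -1.0]
opening: 0.0001
```

Request:
carry_out(increments=[[0, -20, 0, 0, 0, 0], [0, -55, 0, 0, 0, 0], [0, -55, 0, 0, 0, 0], [0, 0, -42, 0, 0, 0], [0, 0, -43, 0, 0, 0], [0, 0, 0, 0, 0, 0]])

```text
t: 10.48
tcp_pos: [0.455, 0.1289, 0.1795]
eef_rot: [1.249, 1.183, -1.239]
contact_force: [-0.9, -0.4, -0.4]
opening: 0.0001
```

Run:
```python
from plant import viewer,status
import cv2
o=status.get_obs(); print(o["tcp_pos"],o["contact_force"])
b=viewer.snapshot("scene")["pixels"][:,:,::-1][150:310,265:425]
cv2.imwrite("pics/c3.png",cv2.convertScaleAbs(cv2.resize(b,(600,600),interpolation=2),alpha=1.8))
```

```text
[0.45501008 0.12893367 0.17953828] [-0.91414031 -0.43291427 -0.36008375]
```

View pics/c3.png

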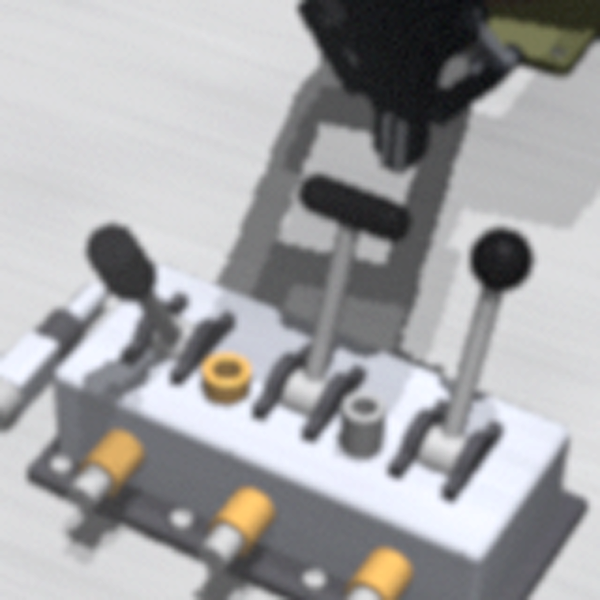

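The right-hand lever is thrown (handle at crop (120,262)), the others are untouched, and the fingers stand behind the cross bar at crop (400,150). Next I'll feel the middle lever.

Request:
carry_out(increments=[[0, 8, 0, 0, 0, 0], [0, 8, 0, 0, 0, 0], [0, 5, 0, 0, 0, 0], [0, 3, 0, 0, 0, 0], [0, 3, 0, 0, 0, 0], [0, 3, 0, 0, 0, 0], [0, 3, 0, 0, 0, 0], [0, 0, 0, 0, 0, 0]])

```text
t: 11.52
tcp_pos: [0.4854, 0.1246, 0.1783]
eef_rot: [1.247, 1.184, -1.247]
contact_force: [1.0, -0.1, 0.6]
opening: -0.0001
```

Request:
carry_out(increments=[[0, 3, 0, 0, 0, 0], [0, 3, 0, 0, 0, 0], [0, 3, 0, 0, 0, 0], [0, 2, 0, 0, 0, 0]])

```text
t: 12.02
tcp_pos: [0.4962, 0.1239, 0.1783]
eef_rot: [1.247, 1.184, -1.247]
contact_force: [-3.6, -0.6, 1.3]
opening: 0.0001
```

Request:
carry_out(increments=[[0, 2, 0, 0, 0, 0], [0, 2, 0, 0, 0, 0]])

```text
t: 12.28
tcp_pos: [0.5004, 0.1237, 0.1783]
eef_rot: [1.247, 1.184, -1.247]
contact_force: [-3.2, 0.9, 2.3]
opening: -0.0002
```

Request:
carry_out(increments=[[0, 2, 0, 0, 0, 0], [0, 2, 0, 0, 0, 0]])

```text
t: 12.52
tcp_pos: [0.5037, 0.1235, 0.1782]
eef_rot: [1.247, 1.185, -1.248]
contact_force: [-6.6, 0.8, 4.6]
opening: 0.0003
```

Request:
carry_out(increments=[[0, 1, 0, 0, 0, 0], [0, 1, 0, 0, 0, 0]])

```text
t: 12.78
tcp_pos: [0.5052, 0.1234, 0.1782]
eef_rot: [1.246, 1.186, -1.249]
contact_force: [-6.1, 0.7, 4.8]
opening: 0.0003
```

Request:
carry_out(increments=[[0, 1, 0, 0, 0, 0], [0, 1, 0, 0, 0, 0]])

```text
t: 13.02
tcp_pos: [0.5067, 0.1233, 0.1782]
eef_rot: [1.246, 1.186, -1.25]
contact_force: [-6.8, 1.5, 5.5]
opening: 0.0002
```

The force climbs with travel from about 0.20 rad, so the middle lever is blocked. I'll back off and try the left-hand one.

Request:
carry_out(increments=[[0, -10, 0, 0, 0, 0], [0, -40, 0, 0, 0, 0], [0, 0, -43, 0, 0, 0], [0, 0, -43, 0, 0, 0], [0, 0, 0, 0, 0, 0], [0, 4, 0, 0, 0, 0], [0, 4, 0, 0, 0, 0], [0, 0, 0, 0, 0, 0]])

```text
t: 14.02
tcp_pos: [0.4714, 0.2105, 0.1783]
eef_rot: [1.249, 1.183, -1.248]
contact_force: [-0.5, -0.3, 0.9]
opening: -0.0001
```

Request:
carry_out(increments=[[0, 3, 0, 0, 0, 0], [0, 3, 0, 0, 0, 0], [0, 3, 0, 0, 0, 0], [0, 3, 0, 0, 0, 0], [0, 3, 0, 0, 0, 0], [0, 3, 0, 0, 0, 0]])

```text
t: 14.78
tcp_pos: [0.4857, 0.2108, 0.1782]
eef_rot: [1.245, 1.189, -1.251]
contact_force: [-6.9, 1.4, 5.1]
opening: 0.0004
```

Request:
carry_out(increments=[[0, 3, 0, 0, 0, 0], [0, 3, 0, 0, 0, 0], [0, 2, 0, 0, 0, 0]])

```text
t: 15.15
tcp_pos: [0.4943, 0.2104, 0.1782]
eef_rot: [1.245, 1.188, -1.25]
contact_force: [-6.9, 1.4, 4.8]
opening: -0.0001
```

Request:
carry_out(increments=[[0, 1, 0, 0, 0, 0], [0, 1, 0, 0, 0, 0]])

```text
t: 15.4
tcp_pos: [0.4965, 0.2103, 0.1782]
eef_rot: [1.245, 1.188, -1.25]
contact_force: [-6.0, 1.2, 3.7]
opening: 0.0005
```

Request:
carry_out(increments=[[0, 1, 0, 0, 0, 0], [0, 1, 0, 0, 0, 0]])

```text
t: 15.65
tcp_pos: [0.4985, 0.2102, 0.1782]
eef_rot: [1.245, 1.188, -1.25]
contact_force: [-5.4, 1.7, 2.7]
opening: -0.0001
```

Request:
carry_out(increments=[[0, 2, 0, 0, 0, 0], [0, 2, 0, 0, 0, 0]])

```text
t: 15.9
tcp_pos: [0.5026, 0.21, 0.1782]
eef_rot: [1.246, 1.187, -1.25]
contact_force: [-6.3, 0.9, 4.2]
opening: -0.0
```

Request:
carry_out(increments=[[0, 2, 0, 0, 0, 0], [0, 1, 0, 0, 0, 0]])

```text
t: 16.15
tcp_pos: [0.5062, 0.2098, 0.1783]
eef_rot: [1.246, 1.187, -1.249]
contact_force: [-5.9, 1.2, 4.5]
opening: -0.0
```

Request:
carry_out(increments=[[0, 2, 0, 0, 0, 0], [0, 1, 0, 0, 0, 0]])

```text
t: 16.4
tcp_pos: [0.5102, 0.2094, 0.1783]
eef_rot: [1.247, 1.185, -1.248]
contact_force: [-3.8, 0.7, 2.9]
opening: 0.0002
```

The left-hand lever is free: the force falls to about 4 N past 0.26 rad. I'll keep pushing.

Request:
carry_out(increments=[[0, 2, 0, 0, 0, 0], [0, 3, 0, 0, 0, 0], [0, 3, 0, 0, 0, 0]])

```text
t: 16.77
tcp_pos: [0.5189, 0.2088, 0.1783]
eef_rot: [1.247, 1.184, -1.247]
contact_force: [-3.7, 1.7, 2.0]
opening: -0.0001
```

Request:
carry_out(increments=[[0, 4, 0, 0, 0, 0], [0, 4, 0, 0, 0, 0], [0, 4, 0, 0, 0, 0], [0, 4, 0, 0, 0, 0], [0, 3, 0, 0, 0, 0], [0, 3, 0, 0, 0, 0], [0, 3, 0, 0, 0, 0]])

```text
t: 17.65
tcp_pos: [0.5439, 0.2076, 0.1783]
eef_rot: [1.247, 1.184, -1.247]
contact_force: [-3.5, 1.7, 2.3]
opening: -0.0002
```

Request:
carry_out(increments=[[0, 3, 0, 0, 0, 0], [0, 3, 0, 0, 0, 0], [0, 3, 0, 0, 0, 0], [0, 3, 0, 0, 0, 0], [0, 2, 0, 0, 0, 0]])

```text
t: 18.27
tcp_pos: [0.5576, 0.2067, 0.1779]
eef_rot: [1.247, 1.184, -1.248]
contact_force: [-1.9, 0.7, -1.6]
opening: 0.0
```

Request:
carry_out(increments=[[0, 3, 0, 0, 0, 0], [0, 2, 0, 0, 0, 0], [0, 2, 0, 0, 0, 0]])

```text
t: 18.65
tcp_pos: [0.5645, 0.2062, 0.1782]
eef_rot: [1.247, 1.184, -1.248]
contact_force: [-3.2, -0.7, -2.0]
opening: 0.0001
```

Request:
carry_out(increments=[[0, 2, 0, 0, 0, 0], [0, 2, 0, 0, 0, 0], [0, 2, 0, 0, 0, 0], [0, 2, 0, 0, 0, 0]])

```text
t: 19.15
tcp_pos: [0.5726, 0.2061, 0.1783]
eef_rot: [1.247, 1.184, -1.247]
contact_force: [-2.3, -0.7, -1.9]
opening: 0.0002
```

Request:
carry_out(increments=[[0, 2, 0, 0, 0, 0], [0, 2, 0, 0, 0, 0]])

```text
t: 19.4
tcp_pos: [0.5766, 0.2059, 0.1782]
eef_rot: [1.247, 1.184, -1.247]
contact_force: [-2.2, -0.1, -1.7]
opening: -0.0
```

Request:
carry_out(increments=[[0, 2, 0, 0, 0, 0], [0, 2, 0, 0, 0, 0]])

```text
t: 19.65
tcp_pos: [0.5796, 0.2057, 0.1778]
eef_rot: [1.246, 1.186, -1.249]
contact_force: [-4.5, -0.0, -3.7]
opening: 0.0002
```

Request:
carry_out(increments=[[0, 2, 0, 0, 0, 0], [0, 1, 0, 0, 0, 0]])

```text
t: 19.9
tcp_pos: [0.5815, 0.2055, 0.1772]
eef_rot: [1.245, 1.187, -1.251]
contact_force: [-6.1, 1.4, -4.1]
opening: 0.0003
```

The left-hand lever is on its stop. I'll back off and return to the middle lever.

Request:
carry_out(increments=[[0, 0, 0, 0, 0, 0], [0, -15, 0, 0, 0, 0], [0, -50, 0, 0, 0, 0], [0, -50, 0, 0, 0, 0], [0, 0, 43, 0, 0, 0], [0, 0, 43, 0, 0, 0], [0, 0, 0, 0, 0, 0]])

```text
t: 20.78
tcp_pos: [0.4651, 0.1237, 0.1797]
eef_rot: [1.251, 1.179, -1.246]
contact_force: [-0.6, 0.8, 0.8]
opening: 0.0001
```

Request:
carry_out(increments=[[0, 6, 0, 0, 0, 0], [0, 6, 0, 0, 0, 0], [0, 6, 0, 0, 0, 0], [0, 5, 0, 0, 0, 0], [0, 3, 0, 0, 0, 0], [0, 3, 0, 0, 0, 0], [0, 3, 0, 0, 0, 0], [0, 0, 0, 0, 0, 0]])

```text
t: 21.78
tcp_pos: [0.4964, 0.1239, 0.1783]
eef_rot: [1.247, 1.184, -1.247]
contact_force: [-0.7, -0.7, -0.3]
opening: 0.0001
```

Request:
carry_out(increments=[[0, 3, 0, 0, 0, 0], [0, 3, 0, 0, 0, 0], [0, 2, 0, 0, 0, 0]])

```text
t: 22.15
tcp_pos: [0.5045, 0.1235, 0.1784]
eef_rot: [1.247, 1.184, -1.247]
contact_force: [-0.1, 0.3, -0.2]
opening: 0.0
```

Request:
carry_out(increments=[[0, 2, 0, 0, 0, 0], [0, 2, 0, 0, 0, 0]])

```text
t: 22.4
tcp_pos: [0.5072, 0.1234, 0.1782]
eef_rot: [1.246, 1.186, -1.249]
contact_force: [-4.3, 1.1, 1.8]
opening: 0.0
```

Request:
carry_out(increments=[[0, 2, 0, 0, 0, 0], [0, 2, 0, 0, 0, 0]])

```text
t: 22.65
tcp_pos: [0.5121, 0.1231, 0.1783]
eef_rot: [1.247, 1.184, -1.247]
contact_force: [-3.0, -0.6, 1.8]
opening: -0.0001
```

Request:
carry_out(increments=[[0, 2, 0, 0, 0, 0], [0, 2, 0, 0, 0, 0]])

```text
t: 22.9
tcp_pos: [0.5164, 0.1229, 0.1783]
eef_rot: [1.247, 1.184, -1.247]
contact_force: [-3.8, 0.7, 2.0]
opening: 0.0003
```

Request:
carry_out(increments=[[0, 3, 0, 0, 0, 0], [0, 3, 0, 0, 0, 0]])

```text
t: 23.15
tcp_pos: [0.5224, 0.1226, 0.1783]
eef_rot: [1.247, 1.184, -1.247]
contact_force: [-2.4, 0.6, 2.1]
opening: 0.0004
```

It's free now, so I'll continue.

Request:
carry_out(increments=[[0, 4, 0, 0, 0, 0], [0, 4, 0, 0, 0, 0], [0, 4, 0, 0, 0, 0], [0, 4, 0, 0, 0, 0], [0, 4, 0, 0, 0, 0], [0, 3, 0, 0, 0, 0], [0, 3, 0, 0, 0, 0], [0, 2, 0, 0, 0, 0]])

```text
t: 24.15
tcp_pos: [0.55, 0.1212, 0.178]
eef_rot: [1.247, 1.185, -1.248]
contact_force: [-2.1, 0.7, -0.4]
opening: 0.0007
```

Request:
carry_out(increments=[[0, 3, 0, 0, 0, 0], [0, 3, 0, 0, 0, 0], [0, 3, 0, 0, 0, 0], [0, 3, 0, 0, 0, 0], [0, 3, 0, 0, 0, 0], [0, 2, 0, 0, 0, 0]])

```text
t: 24.9
tcp_pos: [0.5674, 0.1202, 0.1783]
eef_rot: [1.247, 1.184, -1.247]
contact_force: [-1.9, -0.0, -1.1]
opening: -0.0001
```

Request:
carry_out(increments=[[0, 2, 0, 0, 0, 0], [0, 2, 0, 0, 0, 0], [0, 2, 0, 0, 0, 0]])

```text
t: 25.28
tcp_pos: [0.5731, 0.1199, 0.1783]
eef_rot: [1.247, 1.184, -1.247]
contact_force: [-2.1, 0.1, -1.8]
opening: 0.0001
```

Request:
carry_out(increments=[[0, 2, 0, 0, 0, 0], [0, 2, 0, 0, 0, 0]])

```text
t: 25.52
tcp_pos: [0.5771, 0.1197, 0.1783]
eef_rot: [1.247, 1.184, -1.247]
contact_force: [-2.4, 0.0, -2.6]
opening: -0.0001
```

Request:
carry_out(increments=[[0, 2, 0, 0, 0, 0], [0, 2, 0, 0, 0, 0]])

```text
t: 25.78
tcp_pos: [0.5806, 0.1195, 0.178]
eef_rot: [1.247, 1.185, -1.248]
contact_force: [-3.1, -0.8, -3.2]
opening: 0.0004
```

Request:
carry_out(increments=[[0, 2, 0, 0, 0, 0], [0, 1, 0, 0, 0, 0]])

```text
t: 26.02
tcp_pos: [0.5825, 0.1194, 0.1774]
eef_rot: [1.245, 1.187, -1.25]
contact_force: [-5.1, 1.2, -3.8]
opening: -0.0003
```

Request:
carry_out(increments=[[0, 2, 0, 0, 0, 0], [0, 0, 0, 0, 0, 0]])

```text
t: 26.28
tcp_pos: [0.5837, 0.1193, 0.177]
eef_rot: [1.244, 1.188, -1.251]
contact_force: [-7.0, 1.5, -4.3]
opening: 0.0001
```

The middle lever is on its stop too. I'll retreat clear and check by camera.

Request:
carry_out(increments=[[0, -15, 0, 0, 0, 0], [0, -50, 0, 0, 0, 0], [0, -50, 0, 0, 0, 0], [-40, -20, 0, 0, 0, 0], [-40, 0, 0, 0, 0, 0], [0, 0, 0, 0, 0, 0]])

```text
t: 27.02
tcp_pos: [0.4549, 0.127, 0.2632]
eef_rot: [1.255, 1.176, -1.236]
contact_force: [0.6, 0.2, 0.4]
opening: -0.0001
```

Run:
```python
from h import *
from plant import viewer,status
o=status.get_obs(); print(o["t"],o["tcp_pos"],o["contact_force"])
b=viewer.snapshot("scene")["pixels"][:,:,::-1][170:330,265:425]
cv2.imwrite("pics/c4.png",cv2.convertScaleAbs(cv2.resize(b,(600,600),interpolation=2),alpha=1.8))
for th in (.85,.9,.95): print(th,((proj("scene",grips([.5526,.1252,-.0522],[th]*3))-[265,170]+.5)*3.75-.5).round(0).tolist())
```

```text
27.025 [0.45485714 0.12695357 0.26320582] [0.62484994 0.18395979 0.3650379 ]
0.85 [[416.0, 285.0], [269.0, 225.0], [130.0, 168.0]]
0.9 [[410.0, 295.0], [264.0, 234.0], [125.0, 177.0]]
0.95 [[405.0, 305.0], [258.0, 244.0], [119.0, 186.0]]
```

View pics/c4.png

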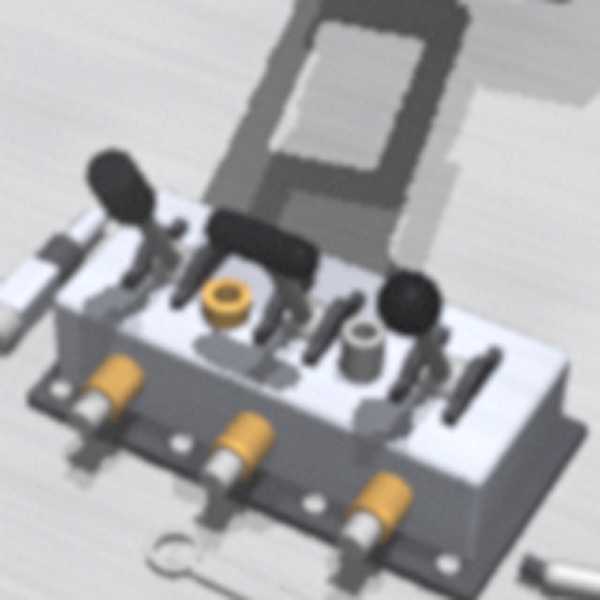

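```bash
python3 -c "
from plant import job
print(job.job_done())"
```

```text
the job is handed in; nothing more can be done
None
```

All three levers are pushed over to their end stops, and the job is handed in at about 27 s of the 72 s allowed.

- **Order:** The right-hand lever was free first. The middle lever was then blocked at about 0.20 rad, so I left it at about 9 N. The left-hand lever was free next, and the middle one went last.
- **Forces:** The highest reading on any lever was about 9 N, with shut fingers and no gripping. Forces were read at the end of each move, not continuously. On each lever the force climbed as it met its end stop.
- **Final check:** The last picture shows all three levers thrown over. They read roughly 0.93 (left), 0.95 (middle) and 0.93 rad (right) from the image, so at or slightly past the nominal 0.90. I put the excess down to friction against the sprung stop plus a few hundredths of a radian of image error.
- **Surroundings:** The socket and nut are unmoved. The wrench and injectors look undisturbed where that picture shows them, but it does not cover all four injectors, and I took no wider picture at the end. The tool is clear of everything and reads about zero force.
- **Disagreement:** When fitting the manifold's position, the block corners were off by up to 3 pixels. I relied on the directly triangulated handle positions instead, and the contact points matched those to within a few mm.

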